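Clip the lifter on a slide rack and hold the rack level above its trough

ROBOT

A 7-joint arm with a two-finger parallel gripper is mounted at the origin on a cart in front of the work surface, level with it; the furniture and walls round the work are solid. World frame = base frame: x ahead of the robot, y to its left, z up, the work surface at z = 0. Lengths are in m, angles in rad, forces in N, time in s.
With the tool pointing down it reaches from about 0.425 to 0.95 m from the base axis. Payload 4.7 kg.
Tool frame: the origin (TCP) lies on the centre line of the jaws, within the pads' length; the fingertips stand robot.nose_length ahead of it and the grasp point (between the pads) lies 8 mm behind it (robot.nose_length is the distance from the TCP to the fingertips, in m); z points along the fingers, y is the line along which they close (so a half turn about z gives the same grasp; the last joint's range is limited). The gripper opens to 85 mm and grips with 20 to 120 N. Pads are 22 mm wide; open, the fingers measure 114 mm over their backs; the gripper's body (76 mm by 85 mm) begins 54 mm behind the grasp point. The pads swing forward as they close: fully open they stand 13 mm farther back than shut.
Start: joints at [1.183, 0.469, -0.049, 1.532, 0.024, 1.141, -0.082], TCP at [0.237, -0.632, 0.242] pointing down, gripper open.
Joint ranges: [-2.59, 2.59], [-0.33, 1.99], [-1.39, 1.29], [0.1, 2.45], [-1.04, 4.18], [0.21, 1.99], [-2.66, 2.66]. Speed limits (rad/s): [2.57, 2.57, 3.14, 3.14, 3.14, 3.14, 3.14].

INTERFACE

Orientations are given as [roll, pitch, yaw] about the fixed x, y, z axes, in that order (R = Rz(yaw) Ry(pitch) Rx(roll)).
In Python, from plant import robot gives the robot as it stands. Calls block until the motion is done:
- robot.goto(position, orientation): joint-space move of the TCP to a pose.
- robot.move_straight(position, vel=0.15, attitude=None, contact_N=None): straight line of the TCP; attitude=None keeps the orientation; vel is the mean speed in m/s. With contact_N (N) it stops when the force on the tool has changed by that much, and returns True; else False.
- robot.move_joints(angles): joint-space move.
- robot.grip(opening, strength=None): opening from 0.0 (shut) to 1.0 (fully open); strength is the grip in N (None keeps the last); returns when the fingers have stopped.
- robot.sleep(seconds).
- robot.inverse_kinematics(position, orientation): joint angles nearest the present ones, or None.
- robot.sense(): the state.
- robot.grab_frame(name): name is "side" or "top"; returns a dict with "image" (480x640x3 uint8, red, green, blue), "range_z" (480x640 float32, m along the optical axis (not along the pixel's ray), 0 where there is no reading), "fx", "fy", "cx", "cy" (pixels), "R" (3x3) and "t" (3): a world point X has camera coordinates R X + t. Camera axes: x right, y down, z forward; pixel columns grow to the right and rows downward; lengths in m; the calibration is good to about 2 mm. A picture is of the moment at which its call begins.
A pose or a line that the arm cannot do raises robot.IKError and nothing moves.
- robot.close_job(): hands the job in; it is judged then, once.
The state is a dict: "t": time; "joint_pos": joint angles; "joint_velocities": joint speeds; "effort": joint torques, N m; "tcp_pos": TCP position; "tcp_rot": TCP orientation; "wrist_force": force on the tool from outside, world axes, zero at the start; "torque": the same for the moment, N m; "opening": opening from 0.0 (shut) to 1.0 (fully open); "gripper_force": force on a finger pad.
Only numpy, scipy, OpenCV 4.12 (cv2) and the standard library are available. Lean on these libraries where they do the work, as an engineer would, in place of code of your own. Each camera call takes 0.05 s, during which the arm holds its last target. There are 200 camera calls.

TASK

Take the blue-handled clip-on lifter out of its stand and press it straight down onto the lifting bar of the slide rack, between the two collars, until both sprung jaws have snapped shut under the bar. Then lift the rack by the lifter straight up out of its trough and finish while still holding it there, level and still, right above the trough with the rack's underside about 5 cm above the trough's rim. Do not touch the rack with the fingers, and leave the bottle, the objective and the timer where they are.

Things in the scene. Friction and masses are not known exactly. Their poses are not given: they have to be found in the camera images.
- lifter_grip (a point): Middle of the lifter's upright blue ribbed handle: 14 mm thick along the lifter's x, 30 mm wide along y, 27 mm up and down from here; grasp from above across the 14 mm. z up, y along the bar once clipped on; alike after a half turn. Below it a steel yoke with two jaws, whose tabs stick out 18 mm along x from 27 mm below this point downwards. It lifts straight up out of the stand (40 mm).
- lifter_seat (a point): Where the bar's centre lies in the lifter when clipped on: 67 mm straight below lifter_grip, 18 mm above the jaws' lower ends; same axes. A stop in the yoke meets the bar 0.6 mm past this. The mouth between the jaws' lower ends is 12 mm wide along x and narrows upwards: the bar may be off by about 4 mm across.
- lifter: The whole lifter, 112 mm tall, about 0.1 kg; origin on its centre line at the jaws' lower ends (85 mm below lifter_grip), same axes.
- jaw_r (a joint): Hinge of the lifter's jaw on its +x side, rad: 0 closed, grows as it opens (about 0.12 while the bar passes, at most 0.3). A spring closes it. Pushing the lifter on takes about 10 N in all; then the jaws snap back to about 0 under the bar.
- jaw_l (a joint): The same for the jaw on the lifter's -x side.
- rack_bar (a point): Middle of the rack's lifting bar: level round steel bar, 8 mm diameter, along the rack's y, 68 mm above the rack's underside. Two collars (12.4 mm diameter) leave 34 mm of it free in the middle; the lifter takes up 26 mm of that along y. Axes of the rack, z up; alike after a half turn.
- rack: Stainless rack with seven glass slides fixed in it on edge (tops 35 mm up), 82 mm along x, 77 mm along y, 75 mm tall, 0.13 to 0.24 kg. Origin: centre of its underside. Stands loose in the trough with about 5 mm of play all round; hangs freely from the bar and levels itself.
- trough: Clear rectangular tub with a white rim, fixed to the table, empty but for the rack: 101 mm along x, 97 mm along y, rim 50 mm above the table, walls and floor 4 mm (a little more at the rolled rim). Origin: centre of its underside, on the table.
- stand: Grey plastic holder fixed to the table: base 60 x 56 mm, above it a block 42 mm along x by 40 mm along y, 30 mm tall (35 mm with its four corner lugs), with a well in which the lifter's jaws hang. Origin: centre of its underside, on the table.
- oil_bottle: Small bottle with black cap, 28 mm diameter, 66 mm tall, standing; origin at its underside. Leave alone.
- objective_a: Microscope objective with a blue ring, 35 mm diameter, 58 mm tall, standing; origin at its underside. Leave alone.
- timer: White bench timer lying flat, 56 x 66 x 16 mm; origin at its underside. Leave alone.

How it is judged:
By the outcome, as a careful person would: the job done as asked, in the order asked, and still so for the second after the job is handed in, while the arm keeps its last pose, push and grip.
It also fails if it takes over 48 s, if anything falls off the work surface, if the arm or the gripper's body presses on something with over 40 N, if the wrist force passes 120 N, or if a joint passes its speed limit or range.

## Working session

There is one attempt and no reset: what is moved stays moved. The work goes in short steps, each a Python script; the robot and the scene stay as the last script left them, time stands still between calls to the robot, and variables do not carry over. Pictures are saved under pics/ and viewed, at most 10 in all, crops included, and the job is handed in when it is done.

```bash
ls; mkdir -p pics; python3 - <<'E'
from plant import robot
import cv2,numpy as np
s=robot.sense();print(s['t'],s['tcp_pos'],s['tcp_rot'],robot.nose_length,s['wrist_force'])
for n in("side","top"):
    f=robot.grab_frame(n);cv2.imwrite(f"pics/{n}0.png",f["image"][:,:,::-1])
    np.savez(f"{n}0.npz",**f)
    print(n,f["fx"],f["cx"],f["cy"],f["R"].round(3).tolist(),f["t"],(-f["R"].T@f["t"]).round(3))
E
```

```text
pics
0.0 [ 0.23682644 -0.63147593  0.24125366] [-3.13960417e+00  8.09357060e-05  3.58858264e-01] 0.011 [-0.43502756  0.39693288 -0.43454798]
side 532.5638587126091 327.26936790704553 233.37873740401736 [[-0.922, -0.387, -0.005], [-0.245, 0.594, -0.766], [0.3, -0.705, -0.642]] [0.49688666 0.26042271 0.73967048] [0.3   0.559 0.677]
top 511.9213878890332 317.1915133034664 239.31607101615978 [[-0.027, -1.0, 0.012], [-0.992, 0.026, -0.123], [0.123, -0.015, -0.992]] [-0.0831675   0.56951162  0.94899367] [ 0.446 -0.083  1.013]
```

View pics/top0.png

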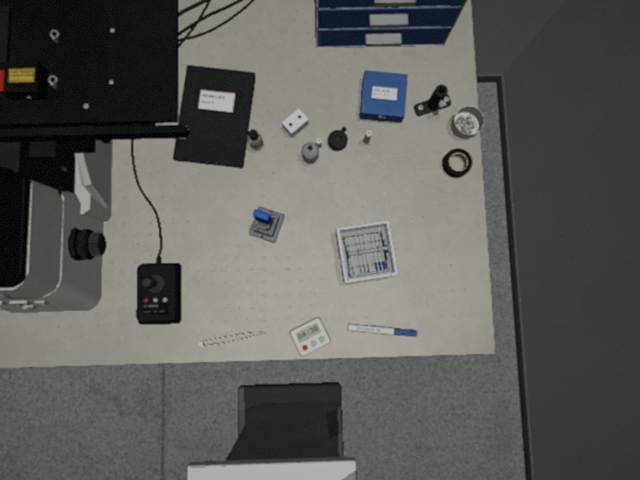

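View pics/side0.png

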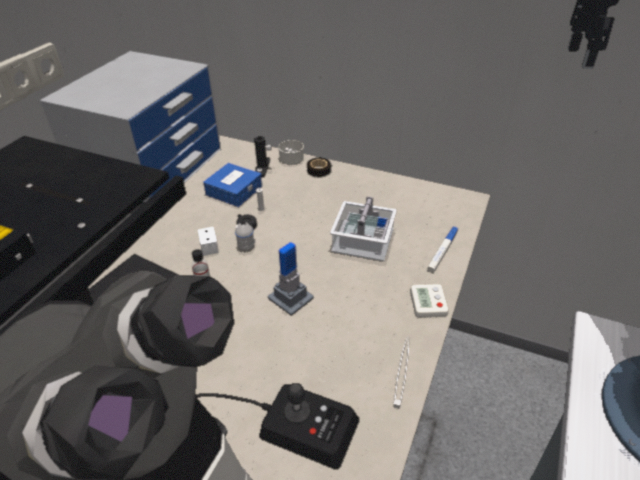

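Top view: the lifter handle is at (263,215), its stand at (266,224) and the rack in the trough at (367,251). Side view: the handle is at (288,260) and the bar at about (368,208). I'll zoom in on these.

```bash
python3 - <<'E'
import cv2,numpy as np
P=[]
for n,x,y,w,h in(("top",237,195,60,45),("top",327,215,80,60),("side",250,232,80,90),("side",325,190,80,70)):
    im=np.load(n+"0.npz")["image"][:,:,::-1]
    c=im[y:y+h,x:x+w]; k=min(400/w,300/h); print(n,x,y,k)
    c=cv2.resize(c,None,fx=k,fy=k,interpolation=cv2.INTER_CUBIC)
    q=np.zeros((300,400,3),np.uint8);q[:c.shape[0],:c.shape[1]]=c[:300,:400];P.append(q)
cv2.imwrite("pics/m.png",np.vstack([np.hstack(P[:2]),np.hstack(P[2:])]))
for n in("top","side"):
    d=np.load(n+"0.npz");im=d["image"].astype(int);R,t=d["R"],d["t"]
    m=((im[:,:,2]-im[:,:,0]>50)).astype(np.uint8)
    k,l,s,c=cv2.connectedComponentsWithStats(m)
    for i in range(1,k):
        if s[i,4]<60: continue
        r=cv2.minAreaRect(np.argwhere(l==i)[:,::-1].astype(np.float32))
        ys,xs=np.where(l==i);z=d["range_z"][ys,xs];ok=z>0
        X=(np.c_[(xs-d["cx"])/d["fx"]*z,(ys-d["cy"])/d["fy"]*z,z][ok]-t)@R
        if len(X): print(n,s[i],c[i].round(1),r,np.median(X,0).round(3),np.percentile(X[:,2],[5,95]).round(3))
E
```

```text
top 237 195 6.666666666666667
top 327 215 5.0
side 250 232 3.3333333333333335
side 325 190 4.285714285714286
top [ 361   71   46   46 1454] [383.4  93.7] ((383.5684814453125, 93.46247863769531), (43.401432037353516, 42.40519714355469), 4.969740867614746) [ 0.855 -0.239  0.035] [0.031 0.037]
top [254 210  16  11 121] [261.4 215. ] ((261.2945251464844, 215.04795837402344), (16.5028018951416, 7.841756820678711), 20.556047439575195) [0.603 0.001 0.118] [0.115 0.121]
top [395 329  21   7 106] [404.7 332. ] ((404.9690856933594, 331.9646911621094), (20.28829574584961, 5.121963024139404), 3.814074993133545) [ 0.386 -0.262  0.013] [0.01  0.016]
side [204 163  57  39 970] [231.7 180.4] ((233.31765747070312, 179.57058715820312), (34.12994384765625, 52.07692337036133), 57.528804779052734) [ 0.854 -0.229  0.036] [0.02  0.038]
side [377 217   9  10  62] [381.2 221.5] ((381.29998779296875, 221.6000213623047), (7.905693531036377, 8.538147926330566), 18.43494987487793) [ 0.517 -0.217  0.036] [0.033 0.039]
side [446 227  11  13  78] [451.6 233.1] ((451.8076477050781, 233.03842163085938), (5.824352264404297, 13.590154647827148), 33.6900634765625) [ 0.387 -0.262  0.013] [0.011 0.017]
side [279 242  17  33 377] [286.8 257.6] ((286.9556579589844, 258.0247497558594), (31.830772399902344, 15.347789764404297), 87.39744567871094) [0.604 0.009 0.105] [0.073 0.12 ]
```

View pics/m.png

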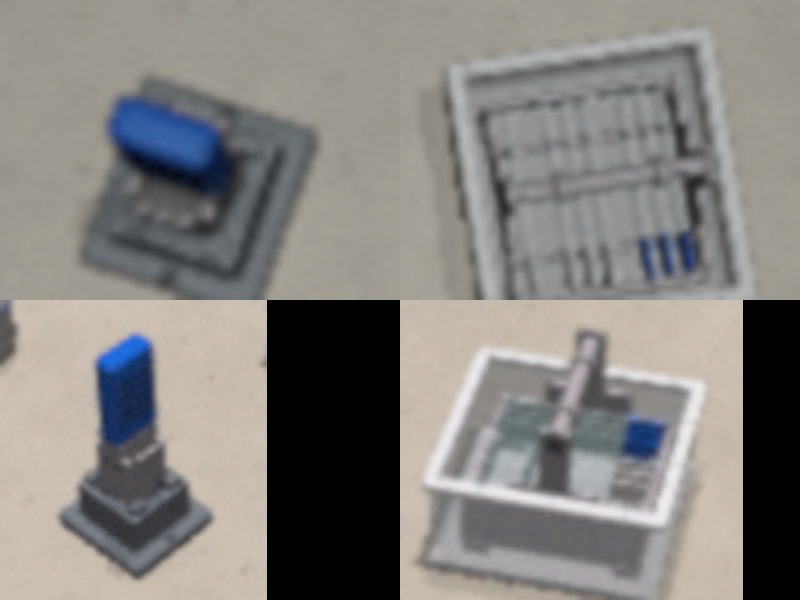

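The zoomed crops show the handle, its top face, the stand edges, and the bar running between the two end plates inside the white rim. Next I'll measure them, using the depth points to segment and ray-casting onto known heights.

```bash
cat > h.py <<'E'
import cv2,numpy as np
def cloud(d):
    v,u=np.mgrid[:480,:640];z=d["range_z"].astype(float)
    X=(np.stack([(u-d["cx"])/d["fx"]*z,(v-d["cy"])/d["fy"]*z,z],-1)-d["t"])@d["R"]
    X[z<=0]=np.nan;return X
def ray(d,uv,h):
    uv=np.atleast_2d(uv).astype(float);C=-d["R"].T@d["t"]
    D=np.c_[(uv[:,0]-d["cx"])/d["fx"],(uv[:,1]-d["cy"])/d["fy"],np.ones(len(uv))]@d["R"]
    return C+D*((h-C[2])/D[:,2])[:,None]
def rect(P):
    (c,s,a)=cv2.minAreaRect((np.asarray(P)[:,:2]*1000).astype(np.float32))
    if s[0]<s[1]: s=s[::-1];a+=90
    return np.round(c,1),np.round(s,1),round((a+90)%180-90,1)   # angle of long side
E
python3 - <<'E'
from h import *
for n in("top","side"):
    d=dict(np.load(n+"0.npz"));X=cloud(d);im=d["image"].astype(int)
    blue=im[:,:,2]-im[:,:,0]>50
    reg=lambda cx,cy,r:(abs(X[...,0]-cx)<r)&(abs(X[...,1]-cy)<r)
    print(n)
    m=reg(.6,0,.06)&blue;zt=np.nanpercentile(X[m][:,2],95)
    m2=m&(X[...,2]>.114);v,u=np.where(m2);print(" handle top z",zt,len(u),rect(ray(d,np.c_[u,v],.120)),X[m2].mean(0))
    rr=reg(.53,-.2,.07)
    m=rr&(X[...,2]>.064)&(X[...,2]<.09);v,u=np.where(m);print(" bar n",len(u),rect(ray(d,np.c_[u,v],.073)),np.percentile(X[m][:,2],[5,50,95]),X[m].mean(0))
    m=rr&(X[...,2]>.044)&(X[...,2]<.055)&(im.min(2)>150);v,u=np.where(m);print(" rim",len(u),rect(ray(d,np.c_[u,v],.05)))
    m=reg(.59,0,.05)&(X[...,2]>.002)&(X[...,2]<.015)&~blue;v,u=np.where(m);print(" base",len(u),rect(X[m]), np.percentile(X[m][:,2],[10,50,90]))
    m=reg(.59,0,.05)&(X[...,2]>.026)&(X[...,2]<.038)&~blue;v,u=np.where(m);print(" block",len(u),rect(X[m]))
    c=reg(.59,0,.06)|rr; print(" table z",np.nanmedian(X[c&(X[...,2]<.012)][:,2]))
d=dict(np.load("top0.npz"));X=cloud(d)
m=reg=(abs(d["range_z"])>0)
print((X[240:262,340:398,2]*1000).round().astype(int)[::2,::2])
E
```

```text
top
 handle top z 0.12075615363646285 116 (array([6.029e+02, 4.000e-01]), array([29.3, 12.9]), 67.8) [6.03181331e-01 5.13329209e-04 1.17912057e-01]
 bar n 207 (array([ 539.3, -191.9]), array([78.3, 13.4]), -82.7) [0.07021902 0.07443736 0.07838765] [ 0.53893658 -0.19164252  0.07433997]
 rim 608 (array([ 541. , -191.6]), array([105.8, 101.8]), 7.1)
 base 420 (array([ 5.903e+02, -5.000e-01]), array([99.8, 97.8]), -0.5) [0.00270428 0.00637741 0.00917259]
 block 181 (array([603.9,   1.1]), array([41.9, 40.3]), -19.8)
 table z -0.0005379227470549595
side
 handle top z 0.12005722517148643 122 (array([604.8,   5.4]), array([30.4, 16.2]), 69.8) [0.60610843 0.00375678 0.118308  ]
 bar n 189 (array([ 541.9, -189.6]), array([94.4, 14.9]), -81.9) [0.06601072 0.0751459  0.0783266 ] [ 0.5413688  -0.18827665  0.07419945]
 rim 520 (array([ 543.2, -189.5]), array([106.4, 104.2]), 7.2)
 base 494 (array([590.2,  -1. ]), array([100. ,  96.5]), 84.9) [0.00250743 0.00738682 0.01078813]
 block 301 (array([606.9,   2.7]), array([43.4, 40.7]), -18.9)
 table z 0.00023811473958712713
[[                  51     
[... 6264 characters left out ...]
     -2]
 [                  -4                   49                   51
                     2                   44                    2
                    34                    4                    3
                     5                   37                    4
                    40                    3                   37
                     2                    3                   15
                    39                   15                   34
                    17                   37                   28
                     3                   22                   46
                    48                   -3]]<stdin>:17: RuntimeWarning: invalid value encountered in cast
```

```bash
python3 - <<'E'
from plant import robot
import numpy as np
from math import pi,radians as r
for a in(70,-110):
    for p,y in(([.6047,.0017,.22],a),([.6047,.0017,.0855],a),([.541,-.1905,.2],a+27.4)):
        q=robot.inverse_kinematics(p,[pi,0,r(y)]);print(a,p,None if q is None else np.round(q,2))
E
```

```text
70 [0.6047, 0.0017, 0.22] [ 0.4   0.45 -0.64  1.71  0.3   1.09 -0.68]
70 [0.6047, 0.0017, 0.0855] [ 0.32  0.59 -0.53  1.82  0.39  0.84 -0.76]
70 [0.541, -0.1905, 0.2] [ 0.7   0.4  -0.56  1.8   0.25  1.01  0.17]
-110 [0.6047, 0.0017, 0.22] [ 0.71  0.66 -1.18  1.69  0.64  1.24  2.18]
-110 [0.6047, 0.0017, 0.0855] [ 0.7   0.88 -1.18  1.8   0.91  1.13  1.98]
-110 [0.541, -0.1905, 0.2] [-0.52  0.56  1.12  1.87 -0.57  1.08 -2.19]
```

```bash
python3 - <<'E'
from plant import robot
import numpy as np
from math import pi,radians as r
p=lambda k:print(k,*[np.round(robot.sense()[x],4) for x in("t","tcp_pos","wrist_force","opening","gripper_force")])
o=[pi,0,r(70)]
robot.goto([.6047,.0017,.24],o);p("above")
print(robot.move_straight([.6047,.0017,.0865],vel=.1,contact_N=8));p("down")
if robot.sense()["tcp_pos"][2]<.09:
    robot.grip(0.0,strength=70);p("grip")
    robot.sleep(.2)
    robot.move_straight([.6047,.0017,.2],vel=.1);p("up")
import cv2
for n in("side","top"):
    f=robot.grab_frame(n);np.savez(n+"1.npz",**f)
P=[np.load(n+"1.npz")["image"][y:y+225,x:x+300,::-1] for n,x,y in(("top",170,110),("side",170,90))]
cv2.imwrite("pics/m1.png",cv2.resize(np.hstack(P),(800,300)))
E
```

```text
above 2.6917 [6.048e-01 2.000e-04 2.398e-01] [ 0.4163  0.2975 -0.3716] 0.9997 0.0
False
down 4.375 [0.6052 0.0018 0.0871] [ 0.1178 -0.4869  0.3369] 0.9987 0.0
grip 5.025 [0.6049 0.0017 0.0866] [ 0.7253 -0.0862  0.8441] 0.1518 68.5762
up 6.5083 [0.6042 0.0016 0.1991] [-0.3898 -0.4163 -0.8535] 0.1529 68.4285
```

View pics/m1.png

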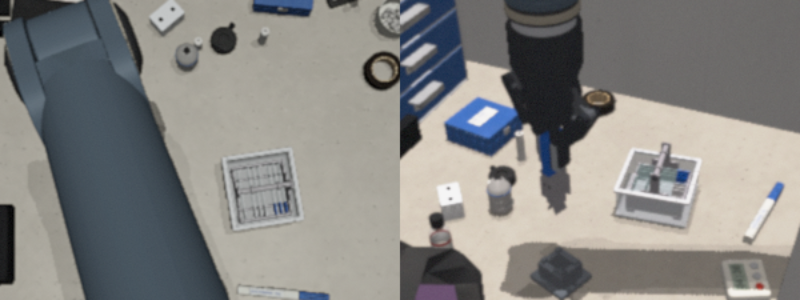

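The lifter is held clear of the stand, shown in the right panel around (550,165), and the stand is empty. Next I'll carry it over the bar and check the alignment in the side view.

```bash
python3 - <<'E'
from plant import robot
import numpy as np,cv2
from math import pi,radians as r
from h import *
robot.goto([.5404,-.1906,.195],[pi,0,r(97.3)]);robot.sleep(.3)
s=robot.sense();print(s["t"],s["tcp_pos"],s["tcp_rot"],s["wrist_force"],s["gripper_force"])
for n in("side","top"):
    f=robot.grab_frame(n);np.savez(n+"2.npz",**f);d=f;X=cloud(d)
    P=X-np.array([s["tcp_pos"][0],s["tcp_pos"][1],0]);a=r(97.3)
    ly=P[...,0]*np.cos(a)+P[...,1]*np.sin(a); lx=P[...,0]*np.sin(a)-P[...,1]*np.cos(a)
    near=(abs(lx)<.06)&(abs(ly)<.06)
    for lo in np.arange(.06,.2,.01):
        m=near&(X[...,2]>lo)&(X[...,2]<=lo+.01)
        if m.sum()>5: print(n,round(lo,2),m.sum(),"lx",(np.percentile(lx[m],[3,97])*1000).round(1),"ly",(np.percentile(ly[m],[3,97])*1000).round(1))
im=np.load("side2.npz")["image"][110:260,290:490,::-1]
cv2.imwrite("pics/m2.png",cv2.resize(im,(800,600),interpolation=cv2.INTER_CUBIC))
E
```

```text
7.7333 [ 0.54096406 -0.18916916  0.19512381] [ 3.14121718e+00 -2.06743401e-04  1.70046419e+00] [ 0.30654543  0.02758123 -1.20333886] 68.3842384815216
side 0.06 40 lx [-5.1  7.2] ly [-40.8  36.9]
side 0.07 158 lx [-4.5  6.6] ly [-40.4  36.2]
side 0.11 9 lx [-6.1  8.7] ly [-4.9 10.1]
side 0.12 31 lx [-5.8  7.9] ly [-6.4 10.3]
side 0.13 24 lx [-6.   9.2] ly [ 1.6 11.8]
side 0.14 70 lx [-10.3  12. ] ly [-10.6  15.5]
side 0.15 71 lx [-11.   12.3] ly [-9.8 15. ]
side 0.16 108 lx [-10.4  13.9] ly [-11.5  14.8]
side 0.17 71 lx [-14.4  16.6] ly [-7.3 15.1]
side 0.18 57 lx [-12.3  12.7] ly [ 3.8 17.1]
side 0.19 114 lx [-17.9  18.8] ly [ 3.7 16.3]
side 0.2 132 lx [-19.   20.3] ly [ 3.  16.2]
top 0.07 83 lx [-7.7  3.6] ly [ 6.5 35.9]
top 0.14 7 lx [-13.3  -2.7] ly [12.1 13.2]
top 0.16 6 lx [-17.7  -8.8] ly [ 8.4 13. ]
```

View pics/m2.png

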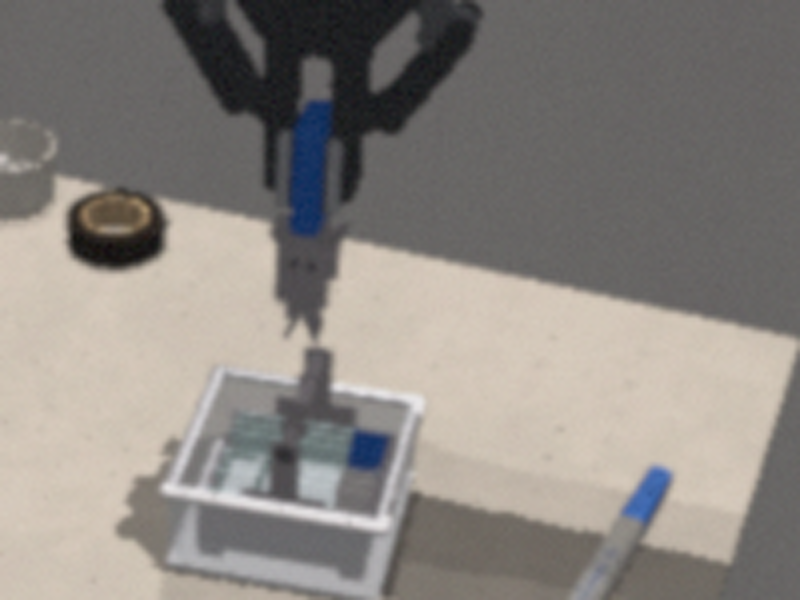

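The side view looks almost along the bar. Across the bar the jaws at zoomed (305,330) sit over it at (315,360) to within about 0.5 mm. Along it the lifter is about 4 mm too far toward +y, so I'll correct that, lower, and remeasure.

```bash
cat > m.py <<'E'
from plant import robot
from h import *
from math import pi,radians as r
def meas(tag):
    s=robot.sense();tp=s["tcp_pos"];print(round(s["t"],2),tp.round(4),np.degrees(s["tcp_rot"]).round(2),s["wrist_force"].round(2))
    d=robot.grab_frame("side");np.savez(tag+".npz",**d);X=cloud(d)
    P=X-np.array([tp[0],tp[1],0]);a=r(97.3)
    ly=P[...,0]*np.cos(a)+P[...,1]*np.sin(a); lx=P[...,0]*np.sin(a)-P[...,1]*np.cos(a)
    near=(abs(lx)<.03)&(abs(ly)<.06);z=tp[2]
    for k,lo,hi in(("bar",.066,.081),("jaws",z-.077,z-.055),("yoke",z-.055,z-.022),("handle",z-.018,z+.005)):
        m=near&(X[...,2]>lo)&(X[...,2]<=hi)
        if k=="handle": m&=d["image"][...,2].astype(int)-d["image"][...,0]>50
        if m.sum()>9:
            print(k,m.sum(),"lx",(np.percentile(lx[m],[3,97])*1000).round(1),"ly",(np.percentile(ly[m],[3,97])*1000).round(1),
              "slope deg",np.degrees(np.polyfit(ly[m],lx[m],1)[0]).round(1) if k=="bar" else "")
    return d
E
python3 - <<'E'
from m import *
robot.move_straight([.5415,-.1930,.168],vel=.06);robot.sleep(.3);d=meas("side3")
cv2.imwrite("pics/m3.png",cv2.resize(d["image"][130:250,310:450,::-1],(700,600),interpolation=cv2.INTER_CUBIC))
E
```

```text
8.73 [ 0.5417 -0.193   0.1683] [1.7997e+02 2.0000e-02 9.7300e+01] [ 1.21 -0.51 -1.42]
bar 144 lx [-5.1  5.9] ly [-36.4  40.8] slope deg 2.0
jaws 58 lx [-5.9  8.7] ly [-3.4 12.4] slope deg 
yoke 272 lx [-12.2  14.8] ly [-10.4  14.8] slope deg 
handle 73 lx [-4.8  6.2] ly [11.5 17. ] slope deg
```

View pics/m3.png

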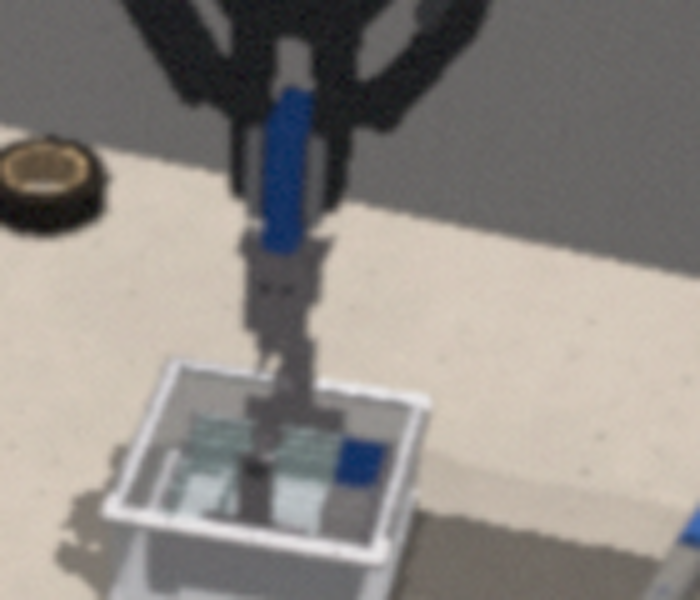

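Aligned along the bar to within 0.1 mm, with about 0.8 mm left to correct across it. Now I'll press down, guarded by force.

```bash
python3 - <<'E'
from m import *
p=[.5408,-.1931]
robot.move_straight(p+[.160],vel=.04)
p=lambda k:print(k,*[np.round(robot.sense()[x],4) for x in("t","tcp_pos","wrist_force","gripper_force")])
p("pre")
print(robot.move_straight([.5408,-.1931,.126],vel=.02,contact_N=22));p("pressed")
robot.sleep(.2);d=meas("side4")
cv2.imwrite("pics/m4.png",cv2.resize(d["image"][130:250,310:450,::-1],(700,600),interpolation=cv2.INTER_CUBIC))
E
```

```text
pre 9.1333 [ 0.5404 -0.1931  0.1595] [-0.2602 -0.2243 -0.1936] 68.3804
True
pressed 10.45 [ 0.5408 -0.1931  0.1322] [-1.2191  0.0158  5.943 ] 69.3759
10.65 [ 0.5407 -0.1931  0.1322] [-1.7991e+02  4.0000e-02  9.7280e+01] [-1.1  -0.11  5.2 ]
bar 122 lx [-8.8  9.8] ly [-2.5 40.9] slope deg 5.2
jaws 123 lx [-6.1  7.7] ly [-2.5 40.7] slope deg 
yoke 274 lx [-12.8  15. ] ly [-10.   38.5] slope deg 
handle 60 lx [-4.2  5.4] ly [11.3 17.2] slope deg
```

View pics/m4.png

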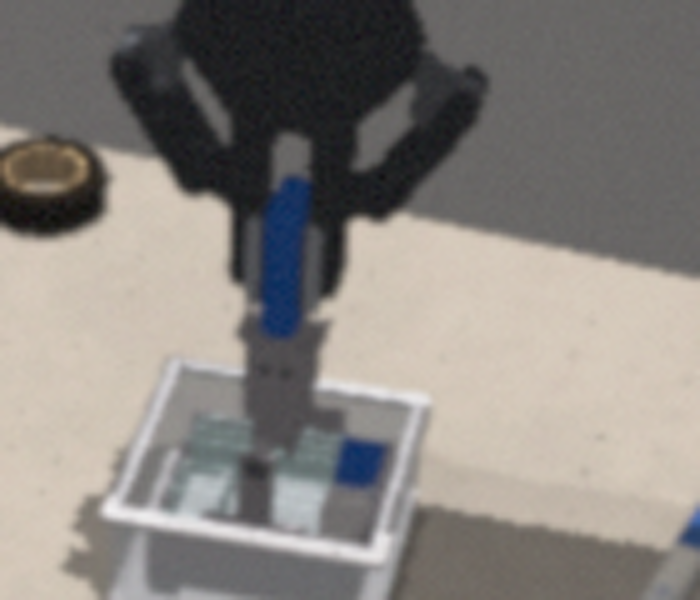

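The lifter is down over the bar, with the yoke at zoomed (285,400). The height matches the expected seat, so I'll press a little more to confirm the stop, then do a small test lift.

```bash
python3 - <<'E'
from m import *
p=lambda k:print(k,*[np.round(robot.sense()[x],4) for x in("t","tcp_pos","wrist_force","gripper_force")])
print(robot.move_straight([.5408,-.1931,.127],vel=.015,contact_N=25));p("press2")
robot.move_straight([.5408,-.1931,.1335],vel=.02);robot.sleep(.3);p("ease")
robot.move_straight([.5408,-.1931,.150],vel=.03);robot.sleep(.5);p("lift")
d=meas("side5")
cv2.imwrite("pics/m5.png",cv2.resize(d["image"][130:250,310:450,::-1],(700,600),interpolation=cv2.INTER_CUBIC))
E
```

```text
True
press2 10.9667 [ 0.5408 -0.193   0.1322] [-2.332  -0.8007  6.5627] 69.5322
ease 11.5167 [ 0.5404 -0.1931  0.133 ] [-0.6612  0.4074 -3.1526] 68.2931
lift 12.7167 [ 0.5408 -0.1931  0.1499] [-0.3063  0.0728 -2.1977] 68.2732
12.72 [ 0.5408 -0.1931  0.1499] [-1.7985e+02  9.0000e-02  9.7260e+01] [-0.31  0.07 -2.2 ]
bar 63 lx [-6.1  7.7] ly [-35.1  40.8] slope deg 6.4
jaws 140 lx [-6.   7.5] ly [ 1.6 41. ] slope deg 
yoke 273 lx [-12.1  15.4] ly [-10.6  16.1] slope deg 
handle 70 lx [-4.8  6.3] ly [11.8 16.9] slope deg
```

View pics/m5.png

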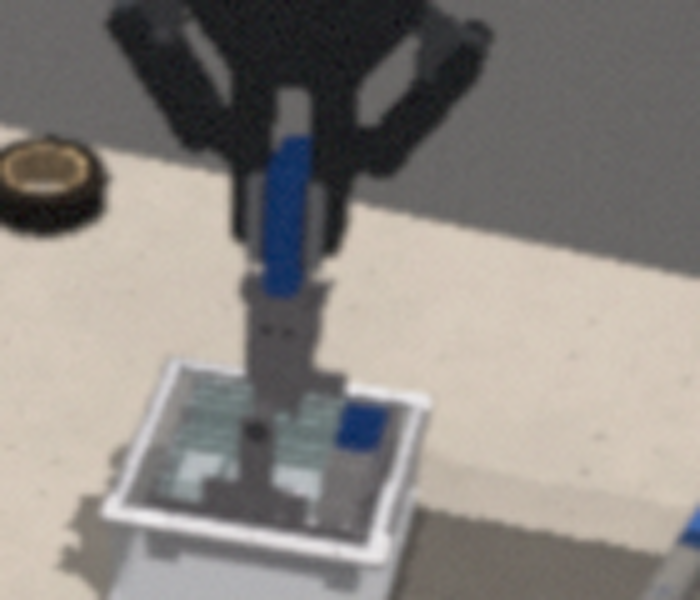

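The rack rises with the lifter: it has moved up by the blue label and the slides, and the force shows its weight. Now the full lift, putting the underside at 0.05 + 0.05 = 0.10 m.

```bash
python3 - <<'E'
from m import *
robot.move_straight([.5408,-.1931,.229],vel=.05);robot.sleep(2.0)
s=robot.sense();print(np.abs(s["joint_velocities"]).max(),s["gripper_force"])
d=meas("side6");X=cloud(d)
m=(abs(X[...,0]-.54)<.06)&(abs(X[...,1]+.19)<.06)&(X[...,2]>.085)&(X[...,2]<.125);print("rack low z",np.percentile(X[m][:,2],[0.5,2,5]).round(4))
blue=(d["image"][...,2].astype(int)-d["image"][...,0]>50)&m;print("label z",np.median(X[blue],0).round(4))
cv2.imwrite("pics/m6.png",cv2.resize(d["image"][90:250,290:490,::-1],(750,600),interpolation=cv2.INTER_CUBIC))
E
```

```text
0.0024735047527421955 68.27137470245361
16.5 [ 0.5408 -0.1931  0.229 ] [-1.7986e+02  1.0000e-01  9.7260e+01] [-0.56 -0.88 -3.18]
jaws 175 lx [-6.2  8.3] ly [-10.3  41. ] slope deg 
yoke 309 lx [-11.4  15. ] ly [-10.5  15.9] slope deg 
handle 79 lx [-4.6  5.8] ly [12.3 17. ] slope deg 
rack low z [0.1005 0.1018 0.1039]
label z [nan nan nan]
  return _methods._mean(a, axis=axis, dtype=dtype,
  ret = um.true_divide(
```

View pics/m6.png

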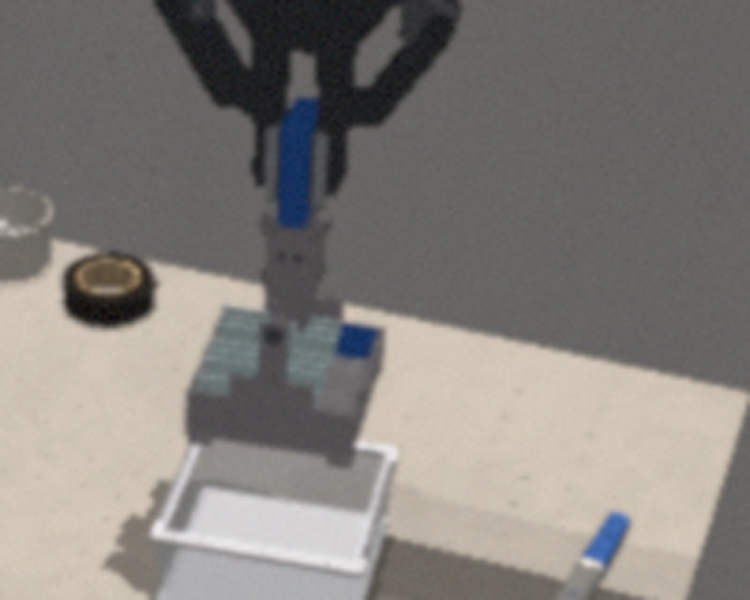

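The rack hangs level above the empty trough. Its lower edge, from zoomed (190,440) to (355,462), runs parallel to the rim, and the underside is at about 0.10 m. Handing in.

```bash
python3 -c "
from plant import robot
robot.sleep(.5);print(robot.close_job())"
```

```text
the job is handed in; nothing more can be done
None
```

The job is handed in: the lifter is clipped onto the bar, and the arm is holding the rack level and still above the trough, with its underside about 5 cm above the rim, at about 17 s on the clock. I confirmed the jaws' snap by a firm stop and the rack lifting, not by seeing the jaws themselves.

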